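# Close the plaster moulds in the drying chest, its lid propped for loading

### The job

Swing the lid of the drying chest fully back, swing the prop rod on its right-hand side up out of its clip, and lower the lid until the rod's ball end sits in the slot of the lid's bracket and holds the lid open by itself. With the lid on its prop, take every loose plaster mould top from the table and seat it fully home on the pegs of a mould bottom in the chest, one on each, any top on any bottom. Then lift the lid off the prop, lay the rod back down in its clip and shut the lid, leaving the round mould, the beaker and the vase where they stand.

Things in the scene. Friction and masses are not known exactly. Their poses are not given: they have to be found in the camera images.
- chest: fixed grey steel drying chest, open at the top, 200 (x) x 340 (y) x 98 mm high, walls and floor 10 mm. Origin: centre of its underside on the table; its x axis points away from the robot (to the hinge side), y to the left, z up; turned by up to 0.12 rad
- lid (a joint): angle of the lid about the hinge along the chest's far upper edge: 0 shut, 1.57 upright, stop at 1.6. About 0.5 kg. Left to itself it stays put above about 1.47 rad and falls shut from less, unless the prop holds it; resting on the prop it reads about 1.28 (1.22 to 1.34)
- lid_hinge (a point): middle of the lid's hinge line, in the chest's frame at x = 100, y = 0, z = 99 mm; the line is parallel to the chest's y. Its axes turn with the lid: at 0 they are the chest's, x pointing from the lid's front edge to the hinge, z out of the lid's upper face
- lid_handle (a point): middle of the lid's handle: a 10 mm round bar, 120 mm long along y, standing 35 mm out from the lid's front edge, 235 mm from the hinge line (x = -235, z = +4 mm in the axes of lid_hinge). From above, one finger goes between the bar and the chest; keep the opening to about 26 mm there. The bar may turn in the grip, so that the gripper can stay upright all the way
- lid_slot (a point): where the centre of the rod's ball end lies when it is properly in the slot: under the bracket on the lid's right edge, 7 mm below the bracket plate (x = -130, y = -217, z = -7 mm in the axes of lid_hinge; axes as lid_hinge). Two lips 14 mm deep, 44 mm apart along x, leave the ball 15 mm play either way
- prop (a joint): angle of the prop rod: 0 lying level in its open clip along the chest's right side, pointing away from the robot; grows as it swings up; stop at 0.90. A stiff pivot (0.10 N m) keeps it where it is left. Left between 0.79 and 0.90 (best 0.84), its ball enters the slot as the lid comes down. Swing it up with the lid above 1.45, or the bracket is in the way
- prop_pivot (a point): pivot of the prop rod, in the chest's frame at x = -80, y = -217, z = 70 mm; the axis is parallel to the chest's y. The rod swings in the upright plane 47 mm outside the chest's right wall; keep the opening under 50 mm there
- prop_tip (a point): centre of the rod's 14 mm ball end, 203.7 mm from the pivot; the rod is 10 mm round steel, to be pinched from its sides about half way along; it may turn in the grip
- base1 (a point): centre of the upper face of the left (+y) of the three fixed plaster mould bottoms in the chest (80 along the chest's x, 56 along y), in the chest's frame at x = -32, y = 105, z = 42 mm. On it stand two tapered pegs 12 mm high (16 mm thick at the foot, 9 at the tip), 24 mm either side along the chest's x. A top that is home lies flat on this face, its origin here
- base2 (a point): centre of the upper face of the middle of the three fixed plaster mould bottoms in the chest (80 along the chest's x, 56 along y), in the chest's frame at x = -32, y = 0, z = 42 mm. On it stand two tapered pegs 12 mm high (16 mm thick at the foot, 9 at the tip), 24 mm either side along the chest's x. A top that is home lies flat on this face, its origin here
- base3 (a point): centre of the upper face of the right (-y) of the three fixed plaster mould bottoms in the chest (80 along the chest's x, 56 along y), in the chest's frame at x = -32, y = -105, z = 42 mm. On it stand two tapered pegs 12 mm high (16 mm thick at the foot, 9 at the tip), 24 mm either side along the chest's x. A top that is home lies flat on this face, its origin here
- top_a: loose plaster mould top, one of up to three alike (may be absent): off-white block 80 (its x) x 56 (its y) x 45 mm high, 0.25 kg, right way up on the table, a round dark pouring hole on its upper face. Origin: centre of the underside. Two 21 mm square sockets, 16 mm deep, in the underside at x = +24 and -24 mm. Grip across the 56 mm. Fits any bottom, either way round (half a turn)
- top_b: loose plaster mould top, one of up to three alike (may be absent): off-white block 80 (its x) x 56 (its y) x 45 mm high, 0.25 kg, right way up on the table, a round dark pouring hole on its upper face. Origin: centre of the underside. Two 21 mm square sockets, 16 mm deep, in the underside at x = +24 and -24 mm. Grip across the 56 mm. Fits any bottom, either way round (half a turn)
- top_c: loose plaster mould top, one of up to three alike (may be absent): off-white block 80 (its x) x 56 (its y) x 45 mm high, 0.25 kg, right way up on the table, a round dark pouring hole on its upper face. Origin: centre of the underside. Two 21 mm square sockets, 16 mm deep, in the underside at x = +24 and -24 mm. Grip across the 56 mm. Fits any bottom, either way round (half a turn)
- round_mould: bystander, to be left alone: round plaster mould, 110 mm across, 85 mm high; origin: centre of its underside
- beaker: bystander, to be left alone: white beaker, 72 mm across, 95 mm high; origin: centre of its underside
- vase: bystander, to be left alone: plaster-coloured vase, 72 mm across, 130 mm high; origin: centre of its underside
Mind the look-alikes: they are no part of the job. Leave any blue look-alike of the top_a alone.

How it is judged:
On the way, in this order (a step that is already met when the one before it is completed fails the run):
1. the lid is swung back (above 1.42 rad) (value of joint lid above 1.42 rad), for 0.2 s.
2. the lid rests on the prop rod, its ball in the slot (z of prop_tip in the frame of lid_slot above -0.006 m and x of prop_tip in the frame of lid_slot between -0.02 and 0.02 m and distance between prop_tip and lid_slot below 0.022 m and contact force between each of prop, lid and the fingers below 0.1 N), for 0.5 s.
3. every mould top is seated home on a bottom while the lid is on its prop (((horizontal distance between top_a and base1 below 0.006 m and z of top_a in the frame of base1 below 0.004 m and angle between the x axis of top_a and the x axis of chest, either way round below 0.12 rad and angle between top_a's own z axis and vertical below 0.06 rad) or (horizontal distance between top_a and base2 below 0.006 m and z of top_a in the frame of base2 below 0.004 m and angle between the x axis of top_a and the x axis of chest, either way round below 0.12 rad and angle between top_a's own z axis and vertical below 0.06 rad) or (horizontal distance between top_a and base3 below 0.006 m and z of top_a in the frame of base3 below 0.004 m and angle between the x axis of top_a and the x axis of chest, either way round below 0.12 rad and angle between top_a's own z axis and vertical below 0.06 rad)) and ((horizontal distance between top_b and base1 below 0.006 m and z of top_b in the frame of base1 below 0.004 m and angle between the x axis of top_b and the x axis of chest, either way round below 0.12 rad and angle between top_b's own z axis and vertical below 0.06 rad) or (horizontal distance between top_b and base2 below 0.006 m and z of top_b in the frame of base2 below 0.004 m and angle between the x axis of top_b and the x axis of chest, either way round below 0.12 rad and angle between top_b's own z axis and vertical below 0.06 rad) or (horizontal distance between top_b and base3 below 0.006 m and z of top_b in the frame of base3 below 0.004 m and angle between the x axis of top_b and the x axis of chest, either way round below 0.12 rad and angle between top_b's own z axis and vertical below 0.06 rad)) and ((horizontal distance between top_c and base1 below 0.006 m and z of top_c in the frame of base1 below 0.004 m and angle between the x axis of top_c and the x axis of chest, either way round below 0.12 rad and angle between top_c's own z axis and vertical below 0.06 rad) or (horizontal distance between top_c and base2 below 0.006 m and z of top_c in the frame of base2 below 0.004 m and angle between the x axis of top_c and the x axis of chest, either way round below 0.12 rad and angle between top_c's own z axis and vertical below 0.06 rad) or (horizontal distance between top_c and base3 below 0.006 m and z of top_c in the frame of base3 below 0.004 m and angle between the x axis of top_c and the x axis of chest, either way round below 0.12 rad and angle between top_c's own z axis and vertical below 0.06 rad)) and z of prop_tip in the frame of lid_slot above -0.006 m and x of prop_tip in the frame of lid_slot between -0.02 and 0.02 m and distance between prop_tip and lid_slot below 0.022 m), for 0.2 s.
4. the prop rod is laid back in its clip, the lid still open (value of joint prop below 0.08 rad and value of joint lid above 0.5 rad), for 0.1 s.
At the end, for the whole second after the job is handed in: Lid shut (below 0.03 rad), rod down in its clip (below 0.08 rad). Each mould top present on a bottom: within 6 mm of its centre, at most 4 mm above its face, turned within 0.12 rad (either way round), upright within 0.06 rad, at rest (value of joint lid below 0.03 rad and value of joint prop below 0.08 rad and ((horizontal distance between top_a and base1 below 0.006 m and z of top_a in the frame of base1 below 0.004 m and angle between the x axis of top_a and the x axis of chest, either way round below 0.12 rad and angle between top_a's own z axis and vertical below 0.06 rad) or (horizontal distance between top_a and base2 below 0.006 m and z of top_a in the frame of base2 below 0.004 m and angle between the x axis of top_a and the x axis of chest, either way round below 0.12 rad and angle between top_a's own z axis and vertical below 0.06 rad) or (horizontal distance between top_a and base3 below 0.006 m and z of top_a in the frame of base3 below 0.004 m and angle between the x axis of top_a and the x axis of chest, either way round below 0.12 rad and angle between top_a's own z axis and vertical below 0.06 rad)) and ((horizontal distance between top_b and base1 below 0.006 m and z of top_b in the frame of base1 below 0.004 m and angle between the x axis of top_b and the x axis of chest, either way round below 0.12 rad and angle between top_b's own z axis and vertical below 0.06 rad) or (horizontal distance between top_b and base2 below 0.006 m and z of top_b in the frame of base2 below 0.004 m and angle between the x axis of top_b and the x axis of chest, either way round below 0.12 rad and angle between top_b's own z axis and vertical below 0.06 rad) or (horizontal distance between top_b and base3 below 0.006 m and z of top_b in the frame of base3 below 0.004 m and angle between the x axis of top_b and the x axis of chest, either way round below 0.12 rad and angle between top_b's own z axis and vertical below 0.06 rad)) and ((horizontal distance between top_c and base1 below 0.006 m and z of top_c in the frame of base1 below 0.004 m and angle between the x axis of top_c and the x axis of chest, either way round below 0.12 rad and angle between top_c's own z axis and vertical below 0.06 rad) or (horizontal distance between top_c and base2 below 0.006 m and z of top_c in the frame of base2 below 0.004 m and angle between the x axis of top_c and the x axis of chest, either way round below 0.12 rad and angle between top_c's own z axis and vertical below 0.06 rad) or (horizontal distance between top_c and base3 below 0.006 m and z of top_c in the frame of base3 below 0.004 m and angle between the x axis of top_c and the x axis of chest, either way round below 0.12 rad and angle between top_c's own z axis and vertical below 0.06 rad)) and linear speed of each of top_a, top_b, top_c below 0.02 m/s); the robot touches nothing.
It fails at once if the round mould is moved by more than 3 cm or tipped (distance of round_mould from where it was at the start of the episode above 0.03 m or angle between round_mould's own z axis and vertical above 0.5 rad).
It fails at once if the beaker is moved by more than 3 cm or tipped (distance of beaker from where it was at the start of the episode above 0.03 m or angle between beaker's own z axis and vertical above 0.5 rad).
It fails at once if the vase is moved by more than 3 cm or tipped (distance of vase from where it was at the start of the episode above 0.03 m or angle between vase's own z axis and vertical above 0.5 rad).
Of top_a, top_b, top_c only 2 to 3 are there at a start; the rules pass over those that are not, and their reading is None.
At some moment in a run one of top_a, top_b, top_c may be knocked a few centimetres aside while the robot is not near it.
Once in a run the grip may slacken for a moment while it holds something.
It also fails if it takes over 210 s, if anything falls off the work surface, if the arm or the gripper's body presses on something with over 40 N, if the wrist force passes 120 N, or if a joint passes its speed limit or range.

### The arm

A 6-joint arm with a two-finger parallel gripper is mounted at the origin on the work surface. World frame = base frame: x ahead of the robot, y to its left, z up, the work surface at z = 0. Lengths are in m, angles in rad, forces in N, time in s.
With the tool pointing down it reaches from about 0.275 to 0.75 m from the base axis. Payload 10.2 kg.
Tool frame: the origin (TCP) lies on the centre line of the jaws, within the pads' length; the fingertips stand 25 mm ahead of it and the grasp point (between the pads) lies 6 mm ahead of it; z points along the fingers, y is the line along which they close (so a half turn about z gives the same grasp; the last joint's range is limited). The gripper opens to 88 mm and grips with 3 to 60 N. Pads are 18 mm wide; open, the fingers measure 123 mm over their backs; the gripper's body (75 mm by 187 mm) begins 45 mm behind the grasp point.
Start: joints at [0.955, 0.313, 1.498, -0, 1.331, -0.223], TCP at [0.201, 0.485, 0.264] pointing down, gripper open.
Joint ranges: [-2.94, 2.94], [-0.97, 2.17], [0.19, 2.56], [-1.23, 4.37], [0.02, 3.11], [-2.88, 2.88]. Speed limits (rad/s): [2.39, 2.39, 3.01, 3.14, 3.14, 3.14].

### API

Orientations are given as a unit quaternion [x, y, z, w].
In Python, from rig import ctrl gives the robot as it stands. Calls block until the motion is done:
- ctrl.goto(position, orientation): joint-space move of the TCP to a pose.
- ctrl.move_linear(position, rotation=None, velocity=0.15): straight line of the TCP; rotation=None keeps the orientation; velocity is the mean speed in m/s.
- ctrl.move_joints(angles): joint-space move.
- ctrl.open() and ctrl.gripper_close(newtons=None): open the fingers fully, or close them until they stop; newtons is the grip in N (None keeps the last).
- ctrl.hold(seconds).
- ctrl.ik(position, orientation): joint angles nearest the present ones, or None.
- ctrl.get_image(name): name is "scene" or "side" or "wrist"; returns a dict with "pixels" (420x560x3 uint8, red, green, blue), "range_z" (420x560 float32, m along the optical axis (not along the pixel's ray), 0 where there is no reading), "vfov" (degrees; the focal length in pixels is half the picture's height over the tangent of half this angle, whatever the lens; pixels are square), "cx", "cy" (the principal point, pixels), "k1" (the pictures are not rectified: a ray, as slopes to the right and down, at radius r is drawn at 1 + k1 r^2 times it, then the intrinsics apply), "cam_to_world" (4x4, takes a point from camera to world coordinates). Camera axes: x right, y down, z forward; pixel columns grow to the right and rows downward; lengths in m; the calibration is good to about 2 mm. A picture is of the moment at which its call begins.
A pose or a line that the arm cannot do raises ctrl.Unreachable and nothing moves.
- ctrl.hand_in(): hands the job in; it is judged then, once.
Readings, each from a call of its own:
- ctrl.read_t(): time.
- ctrl.read_joints(): joint angles.
- ctrl.read_qd(): joint speeds.
- ctrl.read_joint_torque(): joint torques, N m.
- ctrl.read_position(): TCP position.
- ctrl.read_tool_rot(): TCP orientation.
- ctrl.read_wrist_force(): force on the tool from outside, world axes, zero at the start.
- ctrl.read_wrist_torque(): the same for the moment, N m.
- ctrl.read_finger_gap(): finger opening in m.
- ctrl.read_grip_force(): force on a finger pad.
Only numpy, scipy, OpenCV 4.12 (cv2) and the standard library are available. Lean on these libraries where they do the work, as an engineer would, in place of code of your own. Each camera call takes 0.05 s, during which the arm holds its last target. There are 200 camera calls.

## Working session

There is one attempt and no reset: what is moved stays moved. The work goes in short steps, each a Python script; the robot and the scene stay as the last script left them, time stands still between calls to the robot, and variables do not carry over. Pictures are saved under pics/ and viewed, at most 14 in all, crops included, and the job is handed in when it is done.

```bash
ls; mkdir -p pics; cat > h.py <<'E'
import numpy as np, cv2
from rig import ctrl
from scipy.spatial.transform import Rotation as R
def cloud(im):
    h,w=im["range_z"].shape
    f=h/2/np.tan(np.radians(im["vfov"])/2)
    K=np.array([[f,0,im["cx"]],[0,f,im["cy"]],[0,0,1.]])
    u,v=np.meshgrid(np.arange(w),np.arange(h))
    p=np.stack([u,v],-1).reshape(-1,1,2).astype(np.float64)
    s=cv2.undistortPoints(p,K,np.array([im["k1"],0,0,0,0.])).reshape(h,w,2)
    z=im["range_z"].astype(float)
    c=np.stack([s[...,0]*z,s[...,1]*z,z],-1)
    T=np.array(im["cam_to_world"])
    P=c@T[:3,:3].T+T[:3,3]
    P[z<=0]=np.nan
    return P
def snap(name,fn):
    im=ctrl.get_image(name)
    cv2.imwrite("pics/"+fn,im["pixels"][...,::-1])
    np.savez("pics/"+fn[:-4],P=cloud(im),rgb=im["pixels"])
    return im
def down(yaw):  # tool z down, tool y axis along world direction yaw
    y=np.array([np.cos(yaw),np.sin(yaw),0]);z=np.array([0,0,-1.]);x=np.cross(y,z)
    return R.from_matrix(np.stack([x,y,z],1)).as_quat()
E
python3 - <<'E'
from h import *
for n in("scene","side"):
    im=snap(n,n+"0.png"); print(n,np.round(im["cam_to_world"],3).tolist())
print(ctrl.read_tool_rot(),ctrl.read_t(),ctrl.read_finger_gap())
E
```

```text
pics
scene [[0.875, 0.374, -0.307, 0.883], [0.484, -0.686, 0.543, -0.647], [-0.008, -0.624, -0.782, 1.027], [0.0, 0.0, 0.0, 1.0]]
side [[0.729, -0.421, 0.54, -0.208], [-0.685, -0.424, 0.593, -0.792], [-0.021, -0.802, -0.597, 0.92], [0.0, 0.0, 0.0, 1.0]]
[ 1.95132179e-01  9.80776808e-01 -4.95152689e-04 -2.01222740e-04] 0.1 0.0881124087979786
```

View pics/scene0.png

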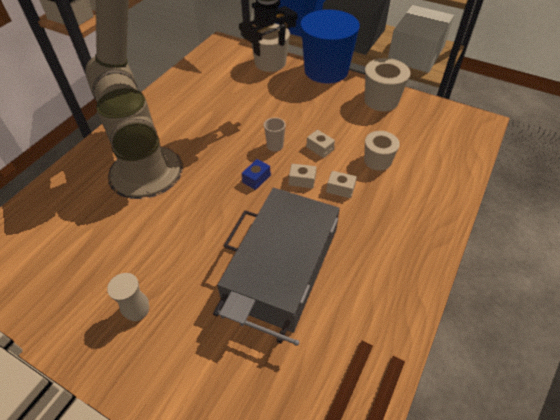

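View pics/side0.png

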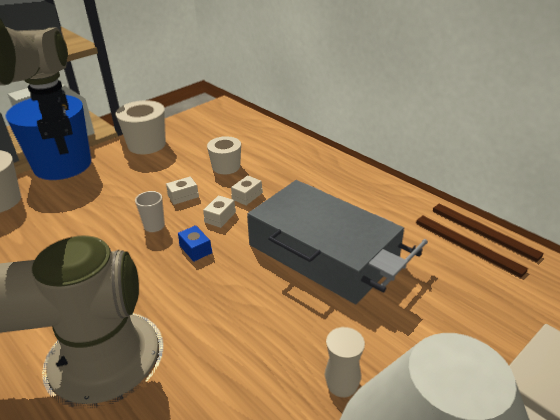

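Scene picture: chest around (285,250), bracket and rod at (235,305)–(297,340). White tops at (303,177), (341,184) and (320,144), blue look-alike at (256,173), beaker (275,135), round mould (380,150), vase (130,298). Next I measure these.

```bash
cat >> h.py <<'E'
def blobs(P,mask,minn=40):
    n,l,s,c=cv2.connectedComponentsWithStats(mask.astype(np.uint8),connectivity=4)
    out=[]
    for i in range(1,n):
        if s[i,4]<minn: continue
        q=P[l==i]
        r=cv2.minAreaRect((q[:,:2]*1000).astype(np.float32))
        out.append((s[i,4],np.round(c[i]),np.round(q.mean(0),4),np.round(r[0],1),np.round(r[1],1),round(r[2],1)))
    return out
E
python3 - <<'E'
from h import *
for n in("scene0","side0"):
    d=np.load(f"pics/{n}.npz");P=d["P"];rgb=d["rgb"].astype(int)
    z=P[...,2]; ok=(P[...,0]>0.1)&(P[...,0]<1)&(abs(P[...,1])<.75)
    print(n,"table",np.nanmedian(z[ok&(abs(z)<.02)]))
    print("lid");[print(b) for b in blobs(P,ok&(z>.09)&(z<.125),250)]
    print("tops");[print(b) for b in blobs(P,ok&(z>.035)&(z<.055),40)]
E
```

```text
scene0 table -0.0003012683007871386
lid
(np.int32(308), array([322.,  58.]), array([0.2968, 0.7139, 0.1075]), array([282.3, 720. ]), array([170.8,  52.6]), 2.5)
(np.int32(321), array([384.,  85.]), array([0.5639, 0.6593, 0.1077]), array([563. , 669.4]), array([150.6,  62.7]), 15.6)
(np.int32(9935), array([276., 254.]), array([ 0.5753, -0.1327,  0.1062]), array([ 559.2, -134.8]), array([247.7, 407.6]), 6.5)
(np.int32(304), array([ 57., 406.]), array([ 0.367 , -0.6658,  0.1081]), array([ 366.7, -667.2]), array([64.5,  5. ]), 90.0)
tops
(np.int32(41), array([280.,  59.]), array([0.1119, 0.7169, 0.0455]), array([113.5, 718.6]), array([61.4, 12.8]), 73.5)
(np.int32(147), array([322.,  72.]), array([0.2965, 0.7174, 0.0448]), array([286.2, 722. ]), array([149.1,  39. ]), 4.3)
(np.int32(150), array([381.,  99.]), array([0.5618, 0.6643, 0.045 ]), array([556.7, 675.5]), array([136.1,  61.8]), 11.0)
(np.int32(317), array([320., 139.]), array([0.4608, 0.3645, 0.0439]), array([459.1, 369.5]), array([61. , 85.6]), 75.3)
(np.int32(74), array([275., 141.]), array([0.3307, 0.2851, 0.0447]), array([33
[... 2068 characters left out ...]
), array([0.4693, 0.2007, 0.0446]), array([472.3, 204.5]), array([85.2, 59.9]), 16.7)
(np.int32(127), array([153., 218.]), array([0.3076, 0.2833, 0.0455]), array([308.9, 286.5]), array([31.7, 65. ]), 69.3)
(np.int32(494), array([194., 238.]), array([0.3367, 0.1365, 0.0447]), array([339.4, 142.1]), array([84.8, 57.7]), 83.9)
(np.int32(710), array([307., 264.]), array([ 0.4759, -0.1346,  0.045 ]), array([ 472.3, -115.5]), array([ 43.7, 341.8]), 12.9)
(np.int32(47), array([374., 274.]), array([ 0.5644, -0.2729,  0.0448]), array([ 565.2, -273. ]), array([50.8,  3.1]), 7.2)
(np.int32(305), array([342., 381.]), array([ 0.2884, -0.4155,  0.0449]), array([ 294.3, -409.5]), array([40.1, 70.9]), 34.1)
```

```bash
python3 - <<'E'
from h import *
from scipy.optimize import least_squares
yaw=0.113; c0=np.array([0.571,-.115])
for it in range(3):
  r=R.from_euler('z',-yaw).as_matrix()[:2,:2]
  A=[];b=[]
  fr=[];rt=[]
  for n in("scene0","side0"):
    P=np.load(f"pics/{n}.npz")["P"].reshape(-1,3);P=P[~np.isnan(P[:,0])]
    q=(P[:,:2]-c0)@r.T; z=P[:,2]
    f=P[(abs(q[:,0]+.1)<.012)&(abs(q[:,1])<.15)&(z>.02)&(z<.085)]
    t=P[(abs(q[:,1]+.17)<.012)&(abs(q[:,0])<.085)&(z>.02)&(z<.085)]
    if len(f)>100: fr.append(f)
    if len(t)>60: rt.append(t)
    if it==2:
      tp=q[(z>.098)&(z<.118)&(abs(q[:,0])<.2)&(abs(q[:,1])<.3)]
      s=tp[abs(tp[:,1])<.14]; e=s[abs(s[:,1])>.08]
      print(n,"panel x",np.percentile(e[:,0],[.5,99.5]),"handle",np.percentile(s[:,0],[.2]) )
      s=tp[(tp[:,0]>.0)&(tp[:,0]<.09)]; print("panel y",np.percentile(s[:,1],[.5,99.5]))
      br=tp[tp[:,1]<-.18]; print("bracket",br.min(0),br.max(0),"lid z",np.median(P[(z>.098)&(z<.118)&(abs(q[:,0])<.08)&(abs(q[:,1])<.1),2]))
      print("f,t",len(f),len(t), np.median(((f[:,:2]-c0)@r.T)[:,0]) if len(f) else 0, np.median(((t[:,:2]-c0)@r.T)[:,1]) if len(t) else 0)
  F=np.vstack(fr);T=np.vstack(rt)
  def res(p):
    y,cx,cy=p; c,s=np.cos(y),np.sin(y)
    return np.r_[(F[:,0]-cx)*c+(F[:,1]-cy)*s+.1, -(T[:,0]-cx)*s+(T[:,1]-cy)*c+.17]
  p=least_squares(res,[yaw,*c0],loss='soft_l1',f_scale=.002).x
  yaw=p[0];c0=p[1:];print(p)
E
```

```text
[ 0.11159818  0.57293571 -0.11286328]
[ 0.11213191  0.57174383 -0.10232202]
scene0 panel x [-0.09748453  0.10670234] handle [-0.13710489]
panel y [-0.19313438  0.16760158]
bracket [-0.06069569 -0.23406223] [ 0.00260989 -0.1800759 ] lid z 0.10677065275512532
f,t 0 433 0 -0.1693662831456759
side0 panel x [-0.10209435  0.10142551] handle [-0.14064328]
panel y [-0.16986005  0.16826283]
bracket [-0.06442158 -0.23511417] [ 0.00334091 -0.18015902] lid z 0.10805776504326703
f,t 1665 358 -0.10003148306645909 -0.16872856371735234
[ 0.11138845  0.57165176 -0.10149278]
```

```bash
cat >> h.py <<'E'
CX,CY,YAW=0.572,-0.102,0.1115
RC=R.from_euler('z',YAW)
def W(p): return RC.apply(p)+[CX,CY,0]
def rot(p=0,sgn=1,close='x'):
    a=np.array([np.sin(p),0,-np.cos(p)])
    y=np.array([np.cos(p),0,np.sin(p)])*sgn if close=='x' else np.array([0,sgn,0.])
    return (RC*R.from_matrix(np.stack([np.cross(y,a),y,a],1))).as_quat(),RC.apply(a)
def bar(phi): # handle centre, chest frame
    c,s=np.cos(phi),np.sin(phi)
    return np.array([.1-.235*c-.004*s*-1*-1 if 0 else .1-.235*c+.004*s,0,.099+.235*s+.004*c])
def hpose(phi,p,sgn,t=.006):
    q,a=rot(p,sgn); return W(bar(phi))-a*t,q
E
python3 - <<'E'
from h import *
for sgn in(1,-1):
  for phi,p in((0,.785),(0,.6),(.4,.4),(.8,0),(1.2,0),(1.55,0)):
    pos,q=hpose(phi,p,sgn); j=ctrl.ik(pos,q); print(sgn,phi,p,np.round(pos,3),None if j is None else np.round(j,2))
  for x,z in((22-0,70),(-13,144)):
    q,a=rot(0,sgn,'y'); j=ctrl.ik(W([x/1e3,-.217,z/1e3+.006]),q); print('rod',sgn,None if j is None else np.round(j,2))
  q,a=rot(0,sgn); j=ctrl.ik(W([0.02,0,.40]),q); print('view',None if j is None else np.round(j,2))
E
```

```text
1 0 0.785 [ 0.434 -0.117  0.107] [-0.84  0.26  2.34  1.55  0.61 -2.32]
1 0 0.6 [ 0.434 -0.117  0.108] [-0.75  0.23  2.24  1.09  0.51 -1.81]
1 0.4 0.4 [ 0.455 -0.115  0.2  ] [-0.63  0.11  1.99  0.38  0.78 -0.98]
1 0.8 0 [ 0.512 -0.109  0.276] [-0.43  0.3   1.48 -0.    1.36 -0.55]
1 1.2 0 [ 0.59  -0.1    0.325] [-0.36  0.45  1.14 -0.    1.55 -0.47]
1 1.55 0 [ 0.67  -0.091  0.34 ] [-0.31  0.66  0.78 -0.    1.7  -0.42]
rod 1 [-0.64  0.86  1.11 -0.    1.17 -2.32]
rod 1 [-0.68  0.72  1.17 -0.    1.26 -2.36]
view [-0.36  0.45  0.96 -0.    1.73 -0.47]
-1 0 0.785 [ 0.434 -0.117  0.107] [-0.84  0.26  2.34  1.55  0.61  0.82]
-1 0 0.6 [ 0.434 -0.117  0.108] [-0.75  0.23  2.24  1.09  0.51  1.33]
-1 0.4 0.4 [ 0.455 -0.115  0.2  ] [-0.63  0.11  1.99  0.38  0.78  2.16]
-1 0.8 0 [ 0.512 -0.109  0.276] [-0.43  0.3   1.48 -0.    1.36  2.6 ]
-1 1.2 0 [ 0.59  -0.1    0.325] [-0.36  0.45  1.14 -0.    1.55  2.67]
-1 1.55 0 [ 0.67  -0.091  0.34 ] [-0.31  0.66  0.78 -0.    1.7   2.72]
rod -1 [-0.64  0.86  1.11 -0.    1.17  0.82]
rod -1 [-0.68  0.72  1.17 -0.    1.26  0.78]
view [-0.36  0.45  0.96 -0.    1.73  2.67]
```

```bash
python3 - <<'E'
from h import *
pos,q=hpose(0,.785,1,.15); ctrl.goto(pos,q)
im=snap("wrist","w1.png"); P=cloud(im).reshape(-1,3); P=P[~np.isnan(P[:,0])]
L=RC.inv().apply(P-[CX,CY,0])
b=L[(abs(L[:,1])<.045)&(L[:,2]>.085)&(L[:,2]<.125)&(L[:,0]<-.115)&(L[:,0]>-.16)]
print(len(b),b.min(0),b.max(0),np.median(b,0))
f=np.polyfit(b[:,1],b[:,0],1);print("slope",f)
e=L[(abs(L[:,1])<.15)&(L[:,2]>.10)&(L[:,2]<.112)&(L[:,0]>-.112)&(L[:,0]<.0)]
print("panel edge",np.percentile(e[:,0],.5),"z",np.median(e[:,2]))
print(ctrl.read_position()-pos,ctrl.read_t(),ctrl.read_wrist_force())
E
```

```text
1077 [-0.13908809 -0.04488117  0.09754885] [-0.12871782  0.04471151  0.10761902] [-0.13629583  0.0051619   0.10507896]
slope [ 0.00493147 -0.13558301]
panel edge -0.10679425693531482 z 0.10521370564686053
[1.74540402e-04 2.39829114e-04 6.46514542e-05] 2.5833 [0.45206544 0.49939205 0.05928189]
```

View pics/w1.png

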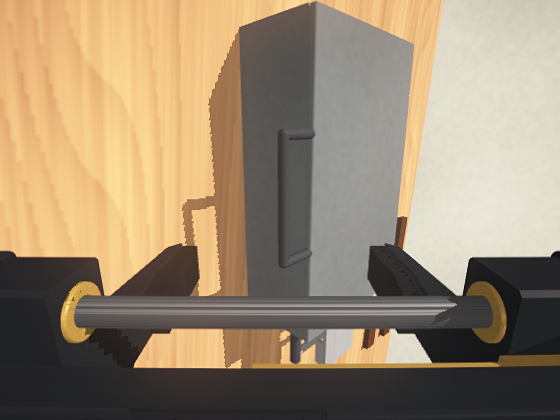

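Wrist view: handle bar runs along column 285, rows 130–265, between the open fingers. The model fits to about 1 mm, so I grip and swing the lid.

```bash
python3 - <<'E'
from h import *
q,a=rot(.785,1)
ctrl.move_linear(hpose(0,.785,1)[0]+RC.apply([.001,0,0]),q,velocity=.1)
print(ctrl.read_wrist_force()); ctrl.gripper_close(20); print("gap",ctrl.read_finger_gap(),ctrl.read_wrist_force())
for phi in np.linspace(.1,1.56,15):
    p=max(0,.785*(1-phi/.9)); pos,qq=hpose(phi,p,1)
    ctrl.move_linear(pos,qq,velocity=.1)
    print(round(phi,2),np.round(ctrl.read_wrist_force(),1),round(ctrl.read_finger_gap(),4),ctrl.read_t())
E
```

```text
[ 0.23863611  0.42579536 -0.75492704]
gap 0.008611459490632389 [-2.07600243 -0.88424098 -2.8123947 ]
0.1 [11.4  1.5 -3. ] 0.0088 5.825
0.2 [12.1  0.9 -5.8] 0.0083 6.2917
0.31 [10.6  0.5 -6.7] 0.0087 6.7083
0.41 [ 9.6 -1.  -7.3] 0.0085 7.1083
0.52 [ 9.3 -2.2 -7.3] 0.0087 7.5083
0.62 [ 7.6 -2.9 -7.7] 0.0086 7.9083
0.73 [ 6.6 -0.9 -7.6] 0.0087 8.3083
0.83 [ 5.8 -1.8 -8.6] 0.008 8.7083
0.93 [  6.   -1.  -10.9] 0.0083 9.1083
1.04 [  6.6  -2.  -13.4] 0.0083 9.5
1.14 [  5.2  -1.4 -16. ] 0.0082 9.8917
1.25 [  4.9  -1.6 -16.8] 0.0088 10.2833
1.35 [  2.5  -2.  -16.6] 0.0083 10.675
1.46 [  0.8  -0.9 -14.4] 0.0087 11.0667
1.56 [ -0.3  -1.2 -13. ] 0.0083 11.4583
```

```bash
python3 - <<'E'
from h import *
ctrl.open(); pos,q=hpose(1.56,0,1)
ctrl.move_linear(pos+[0,0,.06],velocity=.15)
ctrl.move_linear(W([-.08,-.1,.40]),velocity=.3)
q,a=rot(0,-1,'y')
ctrl.goto(W([.022,-.244,.22]),q)
im=snap("wrist","w2.png");P=cloud(im).reshape(-1,3); P=P[~np.isnan(P[:,0])]
L=RC.inv().apply(P-[CX,CY,0])
for x0 in(-.03,0.0,.02,.04,.06):
    b=L[(abs(L[:,0]-x0)<.008)&(abs(L[:,1]+.217)<.02)&(L[:,2]>.055)&(L[:,2]<.095)]
    if len(b): print(x0,len(b),b.min(0)[1:],b.max(0)[1:])
s=snap("scene","s1.png");P=cloud(s).reshape(-1,3);P=P[~np.isnan(P[:,0])];L=RC.inv().apply(P-[CX,CY,0])
k=L[(abs(L[:,0]-.1)<.03)&(abs(L[:,1])<.15)&(L[:,2]>.13)&(L[:,2]<.29)]
f=np.polyfit(k[:,2],k[:,0],1);print("lid angle",np.pi/2-np.arctan(f[0]),len(k))
E
```

```text
-0.03 158 [-0.22193002  0.06795356] [-0.21239185  0.07520747]
0.0 184 [-0.22183166  0.06872382] [-0.21220546  0.07453583]
0.02 187 [-0.22201399  0.06853797] [-0.21201901  0.07447274]
0.04 197 [-0.22185375  0.06862071] [-0.21258368  0.07482528]
0.06 217 [-0.22197455  0.06796169] [-0.21213965  0.0753572 ]
lid angle 1.5854341329532409 1379
```

View pics/w2.png

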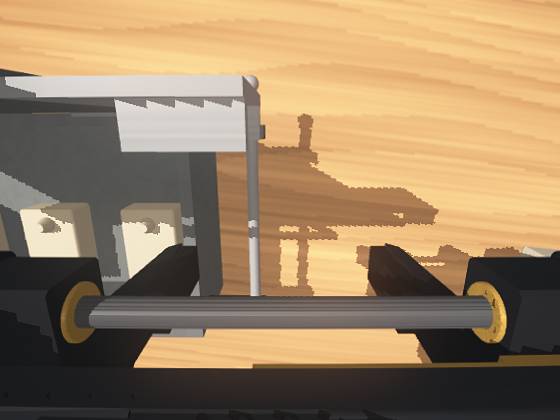

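View pics/s1.png

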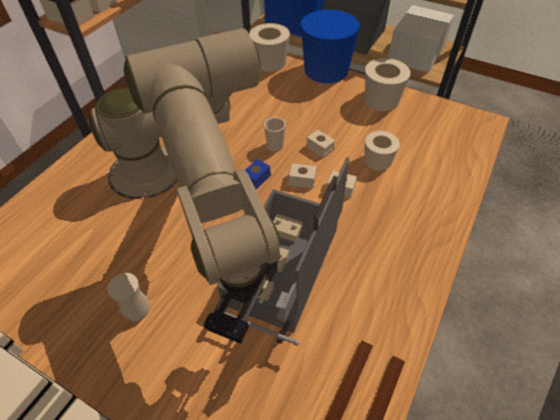

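Wrist view: the rod runs down column 254 just inside the left finger, with the clip at (262,130); the scene view shows the lid upright. I descend with the offset.

```bash
python3 - <<'E'
from h import *
q,a=rot(0,-1,'y')
f0=np.array(ctrl.read_wrist_force())
ctrl.move_linear(W([.022,-.244,.076]),velocity=.1)
print(np.array(ctrl.read_wrist_force())-f0)
ctrl.gripper_close(3); print("gap",ctrl.read_finger_gap(),np.array(ctrl.read_wrist_force())-f0)
for y in np.linspace(-.244,-.217,6)[1:]:
    ctrl.move_linear(W([.022,y,.076]),velocity=.04); print(round(y,4),ctrl.read_finger_gap(),np.round(np.array(ctrl.read_wrist_force())-f0,1),ctrl.read_grip_force())
E
```

```text
[ 0.2810929  -0.21890537  1.36828616]
gap 0.06253773195931064 [-0.94510937  5.35361671  3.02480602]
-0.2386 0.05135286352505249 [-1.5  5.6  1.9] 2.8204377740621567
-0.2332 0.0403452899112525 [-0.3  6.1  2.2] 2.8526515513658524
-0.2278 0.029982329206989355 [-0.3  5.9  2.3] 2.8714828938245773
-0.2224 0.019127413253807214 [-0.4  5.9  2.5] 2.8788983076810837
-0.217 0.009362084201023732 [-0.7  5.2  0.8] 2.9174795583821833
```

```bash
python3 - <<'E'
from h import *
ctrl.gripper_close(20)
r=.102
for th in np.linspace(.07,.845,10):
    ctrl.move_linear(W([-.08+r*np.cos(th),-.217,.07+r*np.sin(th)+.006]),velocity=.08)
print(np.round(ctrl.read_wrist_force(),1),ctrl.read_finger_gap())
ctrl.open()
p=W([-.08+r*np.cos(.845),-.217,.30]); ctrl.move_linear(p,velocity=.15)
ctrl.move_linear(W([-.11,-.12,.40]),velocity=.25)
for n in("scene","side"):
  im=snap(n,n+"2.png");P=cloud(im).reshape(-1,3);P=P[~np.isnan(P[:,0])];L=RC.inv().apply(P-[CX,CY,0])
  b=L[(abs(L[:,1]+.217)<.008)&(L[:,0]>-.05)&(L[:,0]<.045)&(L[:,2]>.09)&(L[:,2]<.25)]
  b=b[abs(np.arctan2(b[:,2]-.07,b[:,0]+.08)-.85)<.15]
  th=np.arctan2(b[:,2]-.07,b[:,0]+.08);print(n,"prop",np.median(th),len(b),np.hypot(b[:,2]-.07,b[:,0]+.08).max() if len(b) else 0)
  k=L[(abs(L[:,0]-.1)<.04)&(abs(L[:,1])<.15)&(L[:,2]>.13)&(L[:,2]<.29)]
  f=np.polyfit(k[:,2],k[:,0],1);print("lid angle",np.pi/2-np.arctan(f[0]),len(k))
print(ctrl.read_t())
E
```

```text
[-3.8  6.  -5.1] 0.007817235346209707
scene prop 0.9168384406620527 171 0.20559549468118837
lid angle 1.585233174285448 1379
side prop 0.92900032622483 331 0.20952307452654972
lid angle 1.5853448913944301 4893
25.275
```

```bash
python3 - <<'E'
from h import *
for n in("scene2","side2"):
  P=np.load(f"pics/{n}.npz")["P"].reshape(-1,3);P=P[~np.isnan(P[:,0])];L=RC.inv().apply(P-[CX,CY,0])
  b=L[(abs(L[:,1]+.217)<.008)&(L[:,0]>-.06)&(L[:,0]<.045)&(L[:,2]>.09)&(L[:,2]<.25)]
  b=b[abs(np.arctan2(b[:,2]-.07,b[:,0]+.08)-.88)<.15]
  v=np.linalg.svd(b[:,[0,2]]-b[:,[0,2]].mean(0),full_matrices=False)[2][0];print(n,np.arctan(v[1]/v[0]))
pos,q=hpose(1.57,0,1)
ctrl.goto(pos+[0,0,.07],q); ctrl.move_linear(pos,velocity=.1); ctrl.gripper_close(20)
print("gap",ctrl.read_finger_gap())
F=[]
for phi in list(np.arange(1.54,1.40,-.03))+list(np.arange(1.39,1.19,-.01)):
    ctrl.move_linear(hpose(phi,0,1)[0],velocity=.06)
    f=RC.inv().apply(ctrl.read_wrist_force());F.append(f);print(round(phi,3),np.round(f,1))
    if phi<1.37 and np.linalg.norm(F[-1]-F[-4])>7: break
E
```

```text
scene2 0.9013258080362636
side2 0.9021269214455708
gap 0.008725997912212773
1.54 [-0.3 -0.4  0.2]
1.51 [-0.4 -0.7 -0.1]
1.48 [-0.7  0.4 -1.4]
1.45 [ 0.1  0.2 -3. ]
1.42 [ 0.7  0.7 -3.9]
1.39 [ 1.2 -0.  -6.9]
1.38 [ 1.4 -0.4 -9.7]
1.37 [  2.1   0.3 -11.8]
```

```bash
python3 - <<'E'
from h import *
F=[]
for phi in np.arange(1.37,1.17,-.01):
    c,s=np.cos(phi),np.sin(phi)
    ctrl.move_linear(hpose(phi,0,1)[0]+RC.apply([.002*c,0,-.002*s]),velocity=.06)
    f=RC.inv().apply(ctrl.read_wrist_force());F.append(f[0]*s+f[2]*c);print(round(phi,3),np.round(f,1),round(F[-1],1))
    if len(F)>4 and F[-1]-np.median(F[1:4])>6: break
im=snap("side","side3.png")
E
```

```text
1.37 [-0.6  1.6  1.8] -0.3
1.36 [-1.   1.4  4.8] 0.0
1.35 [-1.9  1.3  5.6] -0.7
1.34 [-2.   1.7  6.1] -0.6
1.33 [-1.5  1.7  4.8] -0.3
1.32 [-2.4  2.3  5.4] -1.0
1.31 [-1.1  1.9  5.4] 0.3
1.3 [-1.9  2.   6.3] -0.2
1.29 [-2.1  2.2  4.6] -0.7
1.28 [-2.1  0.9  5.7] -0.4
1.27 [-1.8  1.4  4.9] -0.3
1.26 [-2.1  1.8  5.2] -0.4
1.25 [-2.7  1.6  5.7] -0.8
1.24 [-1.7  0.3  5.7] 0.3
1.23 [-0.8  0.6  5.4] 1.1
1.22 [8.1 0.8 6.2] 9.8
```

View pics/side3.png

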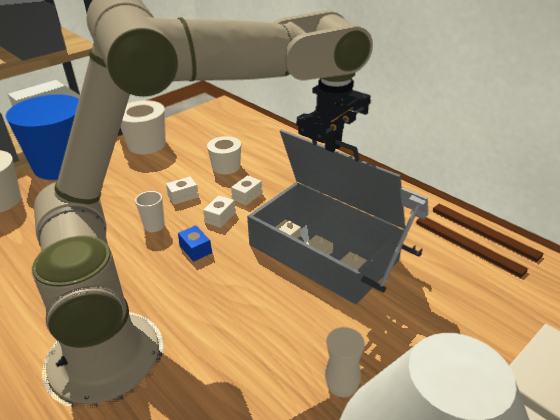

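```bash
cat >> h.py <<'E'
def tops(P,rgb,near=None):
    z=P[...,2];g=rgb.astype(int);nb=(g[...,2]-g[...,0])<25
    m=nb&(z>.036)&(z<.054)&(P[...,0]>.2)&(P[...,0]<.75)&(P[...,1]>-.1+.16)&(P[...,1]<.5)
    n,l,s,c=cv2.connectedComponentsWithStats(m.astype(np.uint8),connectivity=4)
    out=[]
    for i in range(1,n):
        if s[i,4]<120: continue
        q=P[l==i]
        (cx,cy),(w,h),a=cv2.minAreaRect((q[:,:2]*1000).astype(np.float32))
        if w<h: w,h,a=h,w,a+90
        if 70<w<95 and 48<h<72: out.append((cx/1e3,cy/1e3,(np.radians(a)+np.pi/2)%np.pi-np.pi/2,w,h))
    return out
E
python3 - <<'E'
from h import *
ctrl.open(); p=np.array(ctrl.read_position())
ctrl.move_linear(p+[0,0,.08],velocity=.15); ctrl.hold(.6)
for n in("scene","side"):
  im=snap(n,n+"4.png");C=cloud(im)
  for t in tops(C,im["pixels"]): print(n,np.round(t,3))
  P=C.reshape(-1,3);P=P[~np.isnan(P[:,0])];L=RC.inv().apply(P-[CX,CY,0])
  k=L[(abs(L[:,0]-.07)<.08)&(abs(L[:,1])<.15)&(L[:,2]>.13)&(L[:,2]<.27)]
  f=np.polyfit(k[:,2],k[:,0],1);print("lid angle",np.pi/2+np.arctan(f[0]),np.pi/2-np.arctan(f[0]))
T=np.array(ctrl.get_image("wrist")["cam_to_world"])
Rt=R.from_quat(ctrl.read_tool_rot())
print("cam in tool",Rt.inv().apply(T[:3,3]-ctrl.read_position()),"axis",Rt.inv().apply(T[:3,2]),ctrl.read_t())
E
```

```text
scene [ 0.597  0.232  0.158 80.357 59.298]
lid angle 1.2321285270887152 1.9094641265010779
side [ 0.595  0.23   0.182 84.476 60.684]
side [ 0.457  0.365 -0.29  80.175 64.652]
side [ 0.472  0.205  0.318 83.192 60.339]
lid angle 1.2320002837454602 1.909592369844333
cam in tool [ 0.06793302  0.0017581  -0.11938072] axis [-2.66694550e-01 -2.72710114e-04  9.63781066e-01] 37.2167
```

```bash
cat >> h.py <<'E'
PT=.25; ZG=.042; SG=1
def rb(yaw,p=PT,sgn=SG):
    a=np.array([np.sin(p),0,-np.cos(p)]);y=np.array([0,sgn,0.])
    Q=R.from_euler('z',yaw)*R.from_matrix(np.stack([np.cross(y,a),y,a],1))
    return Q.as_quat(),R.from_euler('z',yaw).apply(a)
def bpose(x,y,yaw,zbot,p=PT,t=.006): # TCP so that grasp point is on block axis, ZG-.006 above its underside
    q,a=rb(yaw,p); return np.array([x,y,zbot+ZG-.006])-a*t,q
BASES=[W([-.032,y,.042]) for y in(.105,0,-.105)]
def look(x,y,yaw,fn):
    """go above a block, measure it with the wrist camera"""
    q,a=rb(yaw,0.); ctrl.goto([x,y,.27],q)
    im=snap("wrist",fn); t=tops(cloud(im),im["pixels"])
    t.sort(key=lambda b:np.hypot(b[0]-x,b[1]-y)); return t
E
python3 - <<'E'
from h import *
for x,y,yw in((.472,.205,.318),(.596,.231,.17),(.457,.367,-.27)):
    for z in(0,.2):
        pos,q=bpose(x,y,yw,z); j=ctrl.ik(pos,q); print(None if j is None else np.round(j,2))
for b in BASES:
    for z in (0,.2):
        pos,q=bpose(b[0],b[1],YAW,b[2]+z); j=ctrl.ik(pos,q); print('base',None if j is None else np.round(j,2))
p=np.array(ctrl.read_position());ctrl.move_linear(p+RC.apply([-.12,.05,0.02]),velocity=.25)
t=look(.472,.205,.318,"w5.png"); print(*[np.round(b,4) for b in t],sep='\n'); print(ctrl.read_t())
E
```

```text
[ 0.16  0.51  1.92  0.08  0.46 -1.8 ]
[ 0.16  0.19  1.73  0.05  0.97 -1.75]
[ 0.19  0.71  1.53 -0.01  0.65 -1.55]
[ 0.19  0.46  1.36 -0.01  1.07 -1.55]
[ 0.55  0.66  1.63 -0.28  0.7  -0.55]
[ 0.55  0.4   1.45 -0.2   1.13 -0.68]
base [-0.26  0.45  1.86  0.16  0.6  -2.07]
base [-0.26  0.19  1.63  0.1   1.1  -1.98]
base [-0.46  0.49  1.79  0.22  0.66 -2.31]
base [-0.46  0.24  1.56  0.15  1.14 -2.19]
base [-0.63  0.57  1.66  0.25  0.75 -2.48]
base [-0.63  0.34  1.43  0.18  1.19 -2.36]
[ 0.4752  0.2077  0.3384 80.0505 55.9396]
[ 0.4606  0.369  -0.2738 80.5954 57.0372]
39.125
```

View pics/w5.png

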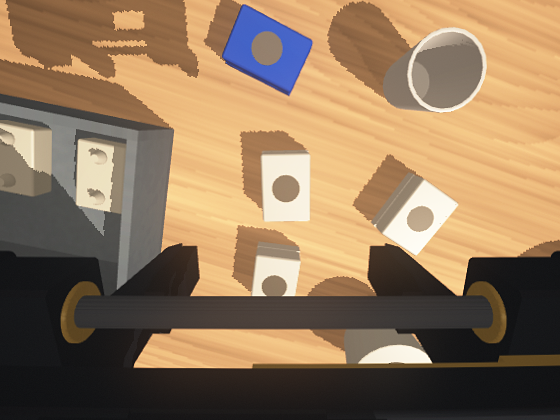

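Wrist view: the top in question at (286,187), the next one at (275,275) and the third at (420,215); the fit of 80.05 x 55.9 mm is good. I pick it and seat it on base2.

```bash
cat >> h.py <<'E'
def pick(x,y,yaw):
    pos,q=bpose(x,y,yaw,0); up=pos+[0,0,.08]
    ctrl.goto(up,q); ctrl.move_linear(pos,velocity=.12); ctrl.gripper_close(30)
    g=ctrl.read_finger_gap(); ctrl.move_linear(pos+[0,0,.22],velocity=.2)
    print("gap",g,ctrl.read_finger_gap(),ctrl.read_grip_force())
def place(i,dx=0,dy=0):
    b=BASES[i]+RC.apply([dx,dy,0]); pos,q=bpose(b[0],b[1],YAW,b[2])
    ctrl.goto(pos+[0,0,.19],q); ctrl.move_linear(pos+[0,0,.03],velocity=.15)
    f0=np.array(ctrl.read_wrist_force())
    print("gap before",ctrl.read_finger_gap())
    for dz in np.arange(.016,-.0041,-.002):
        ctrl.move_linear(pos+[0,0,dz],velocity=.03)
        f=RC.inv().apply(np.array(ctrl.read_wrist_force())-f0); print(round(dz,3),np.round(f,1))
        if f[2]>12: break
E
python3 - <<'E'
from h import *
pick(.4752,.2077,.3384); place(1); print(ctrl.read_t(),ctrl.read_finger_gap())
E
```

```text
gap 0.055870869988275694 0.055604423233860875 29.99501160462387
gap before 0.05588470605423862
0.016 [-0.8  0.   0.2]
0.014 [-0.8  0.5  0. ]
0.012 [ 0.4  0.1 -0.1]
0.01 [-1.  -0.6 -0.6]
0.008 [-0.9 -0.4 -0.3]
0.006 [-0.3 -1.  -0.6]
0.004 [-0.1  0.1 -0.4]
0.002 [-0.2 -0.3 -0.9]
0.0 [ 0.2 -0.9  2.6]
-0.002 [-9.8  3.9 22. ]
47.7583 0.05552827003524098
```

```bash
python3 - <<'E'
from h import *
ctrl.open(); print("gap",ctrl.read_finger_gap()); p=np.array(ctrl.read_position())
ctrl.move_linear(p+[0,0,.17],velocity=.2)
t=look(.58,.231,.17,"w6.png"); print(*[np.round(b,4) for b in t],sep='\n')
b=min(t,key=lambda b:np.hypot(b[0]-.597,b[1]-.231)); assert np.hypot(b[0]-.597,b[1]-.231)<.06 and 78<b[3]<83
pick(*b[:3]); place(0,0,-.001); print(ctrl.read_t(),ctrl.read_finger_gap())
E
```

```text
gap 0.08790071275731552
[ 0.5987  0.233   0.1749 80.1671 55.9881]
[ 0.4612  0.3689 -0.2448 80.8526 56.8105]
gap 0.05601590148168401 0.05579191126789164 29.996802115347236
gap before 0.055153652332651515
0.016 [ 0.1 -1.2 -0.4]
0.014 [ 1.1 -1.1 -0.4]
0.012 [ 0.2 -0.1 -0.6]
0.01 [ 0.2 -0.7  0.1]
0.008 [ 0.3 -0.2 -0.7]
0.006 [-0.5 -0.5 -0.4]
0.004 [-0.  -0.9  0.2]
0.002 [ 0.2 -1.2 -0.2]
0.0 [ 0.3 -1.1  0.2]
-0.002 [-9.5  0.9 21.5]
59.0833 0.055456722460736484
```

```bash
python3 - <<'E'
from h import *
ctrl.gripper_close(3); f0=np.array(ctrl.read_wrist_force()); ctrl.open()
print("gap",ctrl.read_finger_gap(),RC.inv().apply(np.array(ctrl.read_wrist_force())-f0),ctrl.read_grip_force(),ctrl.read_t())
E
```

```text
gap 0.08141337670923446 [-2.41623467 -7.72253761 -5.716937  ] 2.9326661402592435 59.875
```

```bash
python3 - <<'E'
from h import *
p=np.array(ctrl.read_position()); ctrl.move_linear(p+[0,0,.17],velocity=.12); ctrl.open()
t=look(.455,.369,-.25,"w7.png"); print(*[np.round(b,4) for b in t],sep='\n')
b=min(t,key=lambda b:np.hypot(b[0]-.461,b[1]-.369)); assert np.hypot(b[0]-.461,b[1]-.369)<.06 and 78<b[3]<83
pick(*b[:3]); place(2,0,.001); print(ctrl.read_t(),ctrl.read_finger_gap())
E
```

```text
[ 0.4604  0.3705 -0.267  79.6364 55.1559]
gap 0.055622347094109265 0.056198425228166426 29.998070430010557
gap before 0.05560335875770095
0.016 [ 0.1 -0.4  0.7]
0.014 [ 0.1 -0.5 -0.9]
0.012 [ 0.9 -1.  -0.8]
0.01 [ 0.4 -0.1 -0.6]
0.008 [ 0.5  0.8 -0.6]
0.006 [ 0.6 -0.2 -0.3]
0.004 [ 0.2  0.2 -0.2]
0.002 [0.5 0.2 0.1]
0.0 [1.  0.3 0.7]
-0.002 [-9.5  4.6 21.3]
72.6083 0.05615768146359614
```

Release, then look into the chest from above to check all three tops and the prop.

```bash
python3 - <<'E'
from h import *
ctrl.gripper_close(3); ctrl.open(); print("gap",ctrl.read_finger_gap())
p=np.array(ctrl.read_position()); ctrl.move_linear(p+[0,0,.17],velocity=.12); ctrl.open()
q,a=rb(YAW,0.,1); ctrl.goto(W([-.10,0,.34]),q)
im=snap("wrist","w8.png"); C=cloud(im); 
m=(C[...,2]>.078)&(C[...,2]<.0935)
L=RC.inv().apply(C.reshape(-1,3)-[CX,CY,0]).reshape(C.shape)
m&=(abs(L[...,0])<.085)&(abs(L[...,1])<.155)
n,l,s,c=cv2.connectedComponentsWithStats(m.astype(np.uint8),connectivity=4)
for i in range(1,n):
    if s[i,4]>300:
        k=L[l==i]; print(s[i,4],np.round(k.mean(0),4),cv2.minAreaRect((k[:,:2]*1000).astype(np.float32)))
for nm in("scene","side"):
  im=snap(nm,nm+"8.png");C=cloud(im);P=C.reshape(-1,3);P=P[~np.isnan(P[:,0])];L=RC.inv().apply(P-[CX,CY,0])
  k=L[(abs(L[:,0]-.07)<.08)&(abs(L[:,1])<.15)&(L[:,2]>.13)&(L[:,2]<.27)&(L[:,0]>0.02)]
  f=np.polyfit(k[:,2],k[:,0],1);print("lid",np.pi/2+np.arctan(f[0]),[np.round(t,3) for t in tops(C,im["pixels"])])
print(ctrl.read_t())
E
```

```text
gap 0.07781210642255944
2575 [-0.0354  0.0002  0.0852] ((-33.18685531616211, 0.2168750762939453), (56.06174087524414, 80.37431335449219), 89.73126983642578)
2363 [-0.0373 -0.1015  0.0851] ((-32.740379333496094, -104.16077423095703), (78.52340698242188, 56.45875930786133), 0.10057719796895981)
2317 [-0.0371  0.1003  0.0852] ((-32.67404556274414, 103.01580810546875), (56.02851104736328, 79.59254455566406), 88.85064697265625)
lid 1.4319022050579129 []
lid 1.4316154829198746 []
75.975
```

View pics/w8.png

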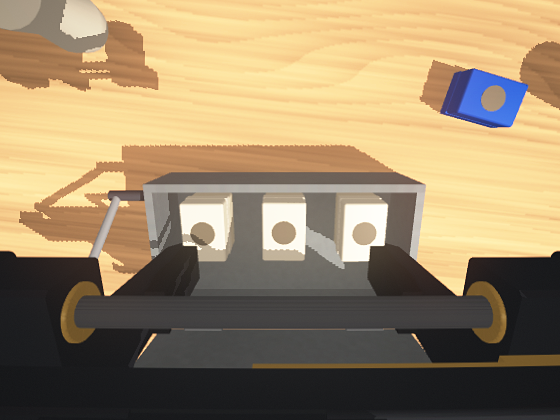

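The three tops (at (203,225), (284,228), (363,230)) sit within 2 mm of their bottoms and level. I recheck the lid angle with the earlier filter.

```bash
python3 - <<'E'
from h import *
for n in("scene4","side4","scene8","side8"):
  P=np.load(f"pics/{n}.npz")["P"].reshape(-1,3);P=P[~np.isnan(P[:,0])];L=RC.inv().apply(P-[CX,CY,0])
  k=L[(abs(L[:,1])<.15)&(L[:,2]>.13)&(L[:,2]<.27)&(L[:,0]>-.01)&(L[:,0]<.15)]
  h=[np.round(np.median(k[abs(k[:,2]-z)<.01,0]),4) for z in(.15,.2,.25)]
  r=L[(abs(L[:,1]+.217)<.008)&(L[:,0]>-.06)&(L[:,0]<.03)&(L[:,2]>.09)&(L[:,2]<.25)]
  print(n,len(k),h,np.arctan2(.1,h[0]-h[2]),len(r),np.polyfit(r[:,0],r[:,2],1))
E
```

```text
scene4 3496 [np.float64(0.0908), np.float64(0.0732), np.float64(0.0557)] 1.2332309167365605 148 [1.24955046 0.1733956 ]
side4 3538 [np.float64(0.0818), np.float64(0.0643), np.float64(0.0467)] 1.2332309167365605 318 [1.23107584 0.17696799]
scene8 2055 [np.float64(0.1014), np.float64(0.0943), np.float64(0.0873)] 1.4307197435027097 154 [1.26015838 0.17373712]
side8 3762 [np.float64(0.0926), np.float64(0.0855), np.float64(0.0785)] 1.4307197435027097 322 [1.23183191 0.17755676]
```

View pics/side8.png

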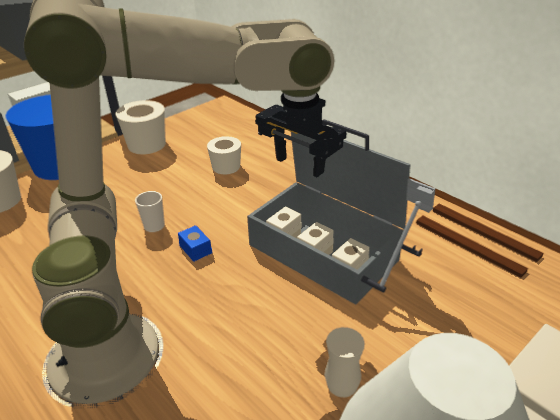

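The side view shows the lid at 1.43, held by the gripper body at my viewing pose (contact near (360,140)). I back off slowly so that it settles back on the prop.

```bash
python3 - <<'E'
from h import *
print(RC.inv().apply(ctrl.read_wrist_force()),RC.inv().apply(np.array(ctrl.read_position())-[CX,CY,0]))
p=np.array(ctrl.read_position())
for d in np.arange(.01,.121,.01):
    ctrl.move_linear(p+RC.apply([-d,0,0]),velocity=.03); print(round(d,2),np.round(RC.inv().apply(ctrl.read_wrist_force()),1))
ctrl.hold(.7)
for n in("scene","side"):
  im=snap(n,n+"9.png");P=cloud(im).reshape(-1,3);P=P[~np.isnan(P[:,0])];L=RC.inv().apply(P-[CX,CY,0])
  k=L[(abs(L[:,1])<.15)&(L[:,2]>.13)&(L[:,2]<.27)&(L[:,0]>-.01)&(L[:,0]<.15)]
  h=[np.round(np.median(k[abs(k[:,2]-z)<.01,0]),4) for z in(.15,.2,.25)]
  r=L[(abs(L[:,1]+.217)<.008)&(L[:,0]>-.06)&(L[:,0]<.03)&(L[:,2]>.09)&(L[:,2]<.25)]
  print(n,h,np.arctan2(.1,h[0]-h[2]),np.polyfit(r[:,0],r[:,2],1))
print(ctrl.read_t())
E
```

```text
[-0.28205958 -0.11000652  0.05003403] [-0.09993753 -0.00080596  0.33858964]
0.01 [-0.5  0.2 -0.3]
0.02 [-0.1 -0.2 -0. ]
0.03 [0.7 0.1 0.5]
0.04 [ 0.5 -0.5 -0.4]
0.05 [ 0.1 -0.  -0.1]
0.06 [-0.  -0.1  0. ]
0.07 [ 0.1  0.1 -0.1]
0.08 [-0.2 -0.2 -0.2]
0.09 [-0.8 -0.1 -0.6]
0.1 [ 0.4 -0.4  0.5]
0.11 [-0.3  0.4  0.6]
0.12 [ 0.2  0.6 -0.1]
scene [np.float64(0.1013), np.float64(0.0943), np.float64(0.0874)] 1.43268129646115 [1.25321867 0.17370498]
side [np.float64(0.0925), np.float64(0.0855), np.float64(0.0786)] 1.43268129646115 [1.23804818 0.17734114]
82.575
```

The gripper touches nothing and the lid stays at 1.43 by hinge friction, so it was nudged earlier. I set it back on the prop, which meets step 3 cleanly.

```bash
python3 - <<'E'
from h import *
def hp(phi):
    c,s=np.cos(phi),np.sin(phi); return hpose(phi,0,1)[0]+RC.apply([.002*c,0,-.002*s])
q=rot(0,1)[0]; pos=hp(1.432)
ctrl.move_linear(W([-.15,0,.45]),velocity=.3)
ctrl.goto(pos+[0,0,.08],q); ctrl.move_linear(pos,velocity=.1); ctrl.gripper_close(20); print("gap",ctrl.read_finger_gap())
T=[]
for phi in np.r_[np.arange(1.41,1.28,-.03),np.arange(1.27,1.19,-.01)]:
    ctrl.move_linear(hp(phi),velocity=.06); f=RC.inv().apply(ctrl.read_wrist_force())
    T.append(f[0]*np.sin(phi)+f[2]*np.cos(phi)); print(round(phi,3),np.round(f,1),round(T[-1],1))
    if phi<1.3 and T[-1]-np.median(T[:4])>6: break
ctrl.open(); ctrl.move_linear(np.array(ctrl.read_position())+[0,0,.08],velocity=.15); ctrl.hold(.7)
for n in("scene","side"):
  im=snap(n,n+"10.png");P=cloud(im).reshape(-1,3);P=P[~np.isnan(P[:,0])];L=RC.inv().apply(P-[CX,CY,0])
  k=L[(abs(L[:,1])<.15)&(L[:,2]>.13)&(L[:,2]<.27)&(L[:,0]>-.01)&(L[:,0]<.15)]
  h=[np.round(np.median(k[abs(k[:,2]-z)<.01,0]),4) for z in(.15,.2,.25)]
  print(n,h,np.arctan2(.1,h[0]-h[2]))
print(ctrl.read_t())
E
```

```text
gap 0.007965238551505039
1.41 [ 0.4 -0.5  0.2] 0.5
1.38 [-0.3 -0.1 -0.6] -0.4
1.35 [ 0.1  0.3 -3. ] -0.5
1.32 [ 0.6  0.1 -4.1] -0.4
1.29 [ 1.7  0.7 -5.4] 0.1
1.27 [ 1.9 -0.2 -7.3] -0.4
1.26 [ 2.6 -0.2 -8.7] -0.1
1.25 [ 3.8 -0.4 -9.9] 0.5
1.24 [  3.5  -0.7 -11.9] -0.5
1.23 [  5.4   0.7 -12.7] 0.8
1.22 [ 11.7  -0.1 -12.1] 6.8
scene [np.float64(0.0907), np.float64(0.073), np.float64(0.0554)] 1.2314514056142545
side [np.float64(0.0821), np.float64(0.0642), np.float64(0.0465)] 1.2287863277250755
92.4083
```

View pics/side10.png

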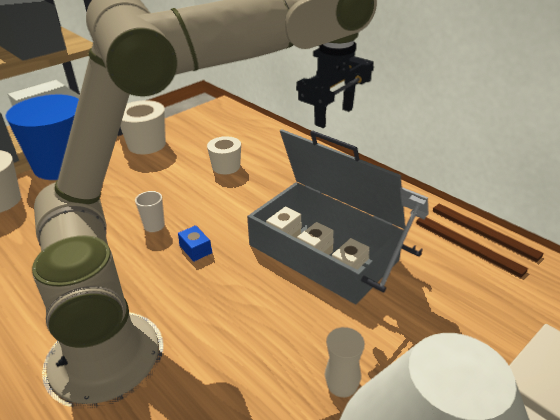

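Side view: lid on its prop again (ball in the bracket at (418,203)) and all three tops seated. Next I raise the lid and lay down the rod.

```bash
python3 - <<'E'
from h import *
def hp(phi):
    c,s=np.cos(phi),np.sin(phi); return hpose(phi,0,1)[0]+RC.apply([.002*c,0,-.002*s])
ctrl.move_linear(hp(1.23),velocity=.15); ctrl.gripper_close(20); print("gap",ctrl.read_finger_gap())
for phi in np.linspace(1.26,1.575,9): ctrl.move_linear(hp(phi),velocity=.08)
print(np.round(ctrl.read_wrist_force(),1),ctrl.read_finger_gap())
ctrl.open(); ctrl.move_linear(hp(1.575)+[0,0,.07],velocity=.15)
ctrl.move_linear(W([-.08,-.1,.40]),velocity=.3)
r=.102; q=rot(0,-1,'y')[0]
g=lambda th,dz=0: W([-.08+r*np.cos(th),-.217,.07+r*np.sin(th)+.006+dz])
ctrl.goto(g(.885,.12),q); ctrl.move_linear(g(.885),velocity=.12); ctrl.gripper_close(20); print("rod gap",ctrl.read_finger_gap())
for th in np.linspace(.85,.56,5): ctrl.move_linear(g(th),velocity=.08)
print(ctrl.read_finger_gap()); ctrl.open(); ctrl.move_linear(g(.56,.07),velocity=.15); ctrl.gripper_close(20)
x=-.08+.115; f0=np.array(ctrl.read_wrist_force())
ctrl.move_linear(W([x,-.217,.18]),velocity=.15)
for z in np.arange(.17,.0965,-.004):
    ctrl.move_linear(W([x,-.217,z]),velocity=.05); f=np.array(ctrl.read_wrist_force())-f0
    print(round(z,3),np.round(f,1))
    if f[2]>15: break
ctrl.move_linear(W([x,-.217,.25]),velocity=.2)
for n in("scene","side"):
  im=snap(n,n+"11.png");P=cloud(im).reshape(-1,3);P=P[~np.isnan(P[:,0])];L=RC.inv().apply(P-[CX,CY,0])
  b=L[(abs(L[:,1]+.217)<.009)&(L[:,0]>-.05)&(L[:,0]<.12)&(L[:,2]>.05)&(L[:,2]<.16)]
  print(n,len(b),np.polyfit(b[:,0],b[:,2],1))
print(ctrl.read_t())
E
```

```text
gap 0.00805950983131405
[ -0.1  -0.7 -16.4] 0.007425341792038596
rod gap 0.008642592955870278
0.00870342130315906
0.17 [-1.   0.5  0.6]
0.166 [0.8 0.7 0.8]
0.162 [-0.1  0.5 -0.2]
0.158 [-0.3 -1.   0.8]
0.154 [-0.1  0.9  0.5]
0.15 [-1.3  1.7  0.7]
0.146 [-0.6  1.6  0.6]
0.142 [-1.4  0.1  0.2]
0.138 [-0.8  0.2  0.2]
0.134 [-0.3  0.7  0.9]
0.13 [-0.3  0.8  0.4]
0.126 [-0.7  0.9 -0.1]
0.122 [-0.6 -0.2  0.5]
0.118 [0.3 0.4 0.8]
0.114 [-0.6  1.4  0.9]
0.11 [-0.6  0.   0.9]
0.106 [-0.   0.8  0.5]
0.102 [-1.4 -0.   0.8]
0.098 [-4.3  1.7 12. ]
scene 217 [-0.00496686  0.07358227]
side 259 [-0.00888138  0.07463114]
113.7917
```

View pics/side11.png

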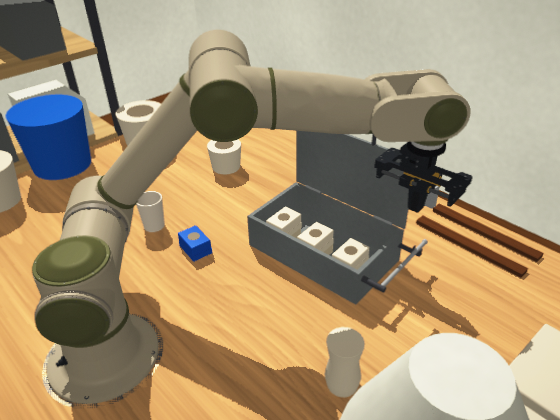

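Rod lies level in its clip (from (370,285) to (425,243)), the lid stands upright and the tops are seated. I shut the lid.

```bash
python3 - <<'E'
from h import *
def hp(phi,p=0):
    c,s=np.cos(phi),np.sin(phi); pos,q=hpose(phi,p,1); return pos+RC.apply([.0015*c,0,-.0015*s]),q
ctrl.move_linear(W([-.02,-.217,.45]),velocity=.3); ctrl.open()
pos,q=hp(1.575); ctrl.goto(pos+[0,0,.08],q); ctrl.move_linear(pos,velocity=.12); ctrl.gripper_close(20); print("gap",ctrl.read_finger_gap())
for phi in np.linspace(1.5,0,16):
    pos,q=hp(phi,max(0,.785*(1-phi/.9))); ctrl.move_linear(pos,q,velocity=.1)
    print(round(phi,2),np.round(RC.inv().apply(ctrl.read_wrist_force()),1),round(ctrl.read_finger_gap(),4))
print(ctrl.read_t())
E
```

```text
gap 0.008460921988668267
1.5 [ 0.2 -0.4 -2.2] 0.0082
1.4 [-0.1 -0.6 -5.1] 0.0084
1.3 [ 1.7  0.5 -9.9] 0.0081
1.2 [  4.4   0.1 -13.9] 0.0078
1.1 [  5.2  -0.6 -11.6] 0.0083
1.0 [  5.1   0.8 -11. ] 0.0084
0.9 [ 6.1  2.4 -8.7] 0.0082
0.8 [ 6.6  2.1 -8.9] 0.0081
0.7 [ 5.6  4.2 -6.8] 0.0086
0.6 [ 3.7  5.2 -4.6] 0.0079
0.5 [ 1.8  5.8 -2.5] 0.0083
0.4 [-1.6  4.8 -2.1] 0.0087
0.3 [-3.3  3.8 -1.1] 0.0082
0.2 [-1.8  2.6 -1.1] 0.0081
0.1 [ 0.1  3.6 -1.9] 0.0082
0.0 [ 0.9  4.8 -2.4] 0.0082
125.3333
```

```bash
python3 - <<'E'
from h import *
ctrl.gripper_close(5); ctrl.open(); q,a=rot(.785,1)
ctrl.move_linear(np.array(ctrl.read_position())-a*.14,velocity=.12); ctrl.hold(.5)
for n in("scene","side"):
  im=snap(n,n+"12.png");P=cloud(im).reshape(-1,3);P=P[~np.isnan(P[:,0])];L=RC.inv().apply(P-[CX,CY,0])
  k=L[(abs(L[:,1])<.15)&(abs(L[:,0])<.085)&(L[:,2]>.08)&(L[:,2]<.14)]
  print(n,len(k),"lid",np.polyfit(k[:,0],k[:,2],1))
  b=L[(abs(L[:,1]+.217)<.009)&(L[:,0]>.02)&(L[:,0]<.12)&(L[:,2]>.05)&(L[:,2]<.16)]
  if len(b): print("rod",np.polyfit(b[:,0],b[:,2],1))
print(ctrl.read_t(),ctrl.read_wrist_force())
E
```

```text
scene 6463 lid [0.00077482 0.10677569]
rod [-0.01228018  0.07375994]
side 4835 lid [-0.00080144  0.10804259]
rod [-0.00542693  0.07459757]
128.6917 [0.29183501 0.55514967 0.25469637]
```

View pics/side12.png

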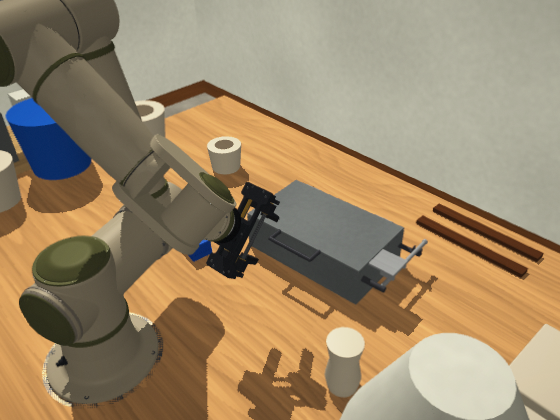

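The lid is shut flat, the rod lies in its clip and the gripper is clear.

```bash
python3 -c "
from rig import ctrl
print(ctrl.hand_in())"
```

```text
the job is handed in; nothing more can be done
None
```

I handed the job in at about 129 s, with all three tops seated, the rod back in its clip and the lid shut; the lid got nudged off its prop once along the way, so I set it back before going on, and the hand-in gave no verdict.

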